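# Set a brass label plate up on the bench hook, overhanging ready for the saw

### The job

Set the brass label plate up on the bench hook ready for sawing: with the fingertips, push it back snug and square against the fence and along the fence to the right (as the robot sees it), until its blue waste end hangs out past the right-hand end of the bench hook and the scribed line stands about 5 mm beyond that end. Only push it, keeping it flat on the board without lifting or tipping it, and leave the saw, the mallet and the wax tin where they are.

Things in the scene. Friction and masses are not known exactly. Their poses are not given: they have to be found in the camera images.
- bench_hook: Brown wooden bench hook, screwed to a 50 mm thick beech slab flat on the table; fixed. Board 220 mm (its x) by 300 mm (y) by 18 mm thick, level, so its top, on which the plate lies, is exactly 68 mm above the table top (z = 0). Origin: centre of the board's underside; x points from the robot's side to the fence, y left along the fence, z up. Ends at y = -150 (right) and +150 mm (left), both open.
- fence_face (a point): Middle of the foot of the fence's working face, which looks towards the robot (x +75, y 0, z 18 mm in the bench hook's frame; same axes). The dark fence stands along the board's whole far edge: 300 mm long, 35 mm wide, 22 mm higher than the board's top; its face is parallel to y. The board in front of it is open for 185 mm.
- hook_end (a point): Middle of the upper edge of the right-hand end of the bench hook's board (x 0, y -150, z 18 mm in the bench hook's frame; same axes). Beyond this end the beech slab lies 18 mm lower.
- label_plate: Loose brass plate, 90 mm (its x) by 170 mm (y) by 5 mm thick, 0.65 kg, flat on the bench hook's board, off the fence and turned up to 7 degrees, all of it on the board at the start. Origin: centre of its underside; x across it, towards the fence; y along it, to the left; z up. Its right-hand 35 mm (y -85 to -50 mm) is dyed blue: the waste end. It slides under a push of 2 to 8 N.
- scribed_line (a point): Middle of the light scribed line that bounds the blue waste end, on the plate's upper face (x 0, y -50, z 5 mm in the plate's frame; same axes). The line runs across the whole plate, parallel to its ends.
- back_saw: Loose back saw with dark wooden handle, lying on its side on the slab behind the fence, about 360 mm long, 25 mm high. Origin: under the middle of the blade; x along the blade towards its toe, z up. Leave alone.
- mallet: Loose wooden mallet lying on the table to the left of the slab; head 100 x 140 x 70 mm high, handle 265 mm long towards the robot. Origin: under the centre of the head; z up. Leave alone.
- wax_tin: Loose round tin with dark red lid, 79 mm in diameter, 44 mm high, standing on the slab to the right of the bench hook. Origin: centre of its underside; z up. Leave alone.
There are look-alikes about, which are no part of the job. Of the things that look like the label_plate, the largest one is meant.

How it is judged:
At the end, for the whole second after the job is handed in: The plate lies flat and still on the bench hook's board, its long edge against the fence (gap at mid-length under 4 mm, square to it within 0.04 rad), with the scribed line 0 to 11 mm beyond the right-hand end of the board, so that the blue waste end overhangs (y of scribed_line in the frame of hook_end between -0.011 and 0 m and x of label_plate in the frame of bench_hook above 0.026 m and angle between the x axis of label_plate and the x axis of bench_hook, either way round below 0.04 rad and z of label_plate in the frame of bench_hook between 0.016 and 0.02 m and angle between label_plate's own z axis and vertical below 0.02 rad and linear speed of label_plate below 0.005 m/s); the robot touches nothing.
It fails at once if the plate is lifted off the board (more than 6 mm) or falls from it (z of label_plate in the frame of bench_hook above 0.024 m or z of label_plate in the frame of bench_hook below 0.01 m).
It fails at once if the plate is tipped (more than 0.1 rad) (angle between label_plate's own z axis and vertical above 0.1 rad).
It fails at once if the saw is moved more than 15 mm (distance of back_saw from where it was at the start of the episode above 0.015 m).
It fails at once if the mallet is moved more than 15 mm (distance of mallet from where it was at the start of the episode above 0.015 m).
It fails at once if the wax tin is moved more than 15 mm (distance of wax_tin from where it was at the start of the episode above 0.015 m).
It also fails if it takes over 64 s, if anything falls off the work surface, if the arm or the gripper's body presses on something with over 40 N, if the wrist force passes 120 N, or if a joint passes its speed limit or range.

### The arm

A 6-joint arm with a two-finger parallel gripper is mounted at the origin on the work surface. World frame = base frame: x ahead of the robot, y to its left, z up, the work surface at z = 0. Lengths are in m, angles in rad, forces in N, time in s.
With the tool pointing down it reaches from about 0.25 to 0.8 m from the base axis. Payload 3.9 kg.
Tool frame: the origin (TCP) lies at the very end of the fingers, on their centre line; the grasp point (between the pads) lies grip_point_offset behind it (grip_point_offset is the distance from the TCP to the grasp point, in m); x points along the fingers, y is the direction in which the jaws open and shut, and the axes are right-handed (so a half turn about x gives the same grasp; the last joint's range is limited). The gripper opens to 85 mm and grips with 20 to 120 N. Pads are 22 mm wide; open, the fingers measure 114 mm over their backs; the gripper's body (76 mm by 85 mm) begins 54 mm behind the grasp point. The pads swing forward as they close: fully open they stand 13 mm farther back than shut.
Start: joints at [1.253, 0.26, -0.138, 1.173, 0, 1.571], TCP at [0.164, 0.499, 0.231] pointing down, gripper open.
Joint ranges: [-2.78, 2.78], [-0.83, 1.72], [-1.28, 1.37], [-1.9, 2.12], [-1.57, 1.48], [-3.14, 3.14]. Speed limits (rad/s): [2.57, 2.57, 3.14, 3.14, 3.14, 3.14].

### API

Orientations are given as a unit quaternion [x, y, z, w].
In Python, from station import read_state, camera, get_calibration, close_job, grip_point_offset gives the robot as it stands.
- The arm moves only by the tool play_rows, never from a script. Its argument "targets" is a list of rows, each a list of 3 entries, a list of its own where there are three numbers: the shift along the tool's x, y, z in m, then the turn, a rotation vector about the tool's x, y, z in degrees, then the opening, from -1 (shut) to 1 (fully open), so that 0 is half open. In form: [[[x, y, z], [wx, wy, wz], hand], ...]. A call has 1 to 10 rows; each row shifts and turns the commanded pose from where the row before left it, along the tool's axes as they then stand; what a row does not reach is not made up. A row lasts 1/8 s, in which the tool goes at most 62.5 mm and 10.7 degrees, less where a joint would pass 70% of its speed; a pose out of reach is approached as far as the arm can. A call with a gripper value outside its range is refused whole. The fingers move at their own pace and stop on an object; "grip_force" is the grip in N (left out, the last holds). Time passes only in rows, so rows that do not move let the fingers close. It gives the time, the measured TCP pose, the force and the opening at its end, in the units of the state.
- read_state(): the state, without advancing time (a new reading comes with each control period).
- camera(name): name is "scene" or "top" or "wrist"; returns (picture, depth): 400x640x3 uint8, red, green, blue; 400x640 float32, m along the optical axis (not along the pixel's ray), 0 where there is no reading.
- get_calibration(name): a dict with "fx", "fy", "cx", "cy" (pixels), "R" (3x3) and "t" (3): a world point X has camera coordinates R X + t. Camera axes: x right, y down, z forward; pixel columns grow to the right and rows downward; lengths in m; the calibration is good to about 2 mm. The wrist camera is an equidistant fisheye: a pixel r from the principal point sees the ray r / f radians off the axis. A picture is of the moment at which its call begins: read the wrist's pose just before it. get_calibration takes no time and is no camera call; for the wrist camera it gives the pose at the moment of the call.
- close_job(): hands the job in, once; it reports no verdict.
The state is a dict: "clock": time; "joint_pos": joint angles; "qvel": joint speeds; "tau": joint torques, N m; "eef_pos": TCP position; "eef_rot": TCP orientation; "ft_force": force on the tool from outside, world axes, zero at the start; "wrist_torque": the same for the moment, N m; "grip_width": opening from 0.0 (shut) to 1.0 (fully open).
Only numpy, scipy, OpenCV 4.12 (cv2) and the standard library are available. Lean on these libraries where they do the work, as an engineer would, in place of code of your own. Each camera call takes 0.05 s, during which the arm holds its last target.

## Working session

There is one attempt and no reset: what is moved stays moved. The work goes in short steps, Python scripts to look and compute and a tool call to move; the robot and the scene stay as the last step left them, time stands still between calls to the robot, and variables do not carry over. Pictures are saved under pics/ and viewed, and the job is handed in when it is done.

Besides the shell and the picture viewer there is one more tool, called after ">>>" in YAML: its name, and indented under it one key for each argument. play_rows: Moves the arm, as the interface text tells. Its arguments: {"type":"object","properties":{"targets":{"type":"array","items":{"type":"array"}},"grip_force":{"type":"number"}},"required":["targets"]}

```bash
mkdir -p pics; ls; python3 - <<'E'
from station import *
import cv2,numpy as np
s=read_state();print(s, grip_point_offset if not callable(grip_point_offset) else grip_point_offset())
for n in["top","scene"]:
    p,d=camera(n);cv2.imwrite(f"pics/{n}0.png",p[:,:,::-1]);np.savez(f"{n}0.npz",p=p,d=d)
    print(n,get_calibration(n))
E
```

```text
pics
{'clock': 0.0, 'joint_pos': array([ 1.25300012e+00,  2.60686216e-01, -1.39367736e-01,  1.17270035e+00,
       -3.53600064e-05,  1.57081789e+00]), 'qvel': array([ 0.00061267,  0.00022623, -0.000279  ,  0.00041905, -0.00011356,
       -0.00031891]), 'tau': array([ 1.49251016e-03, -4.05680573e+01,  2.53922260e+01,  1.87203765e-02,
        3.12681345e-05, -4.00963145e-06]), 'eef_pos': array([0.16384716, 0.49806211, 0.23046426]), 'eef_rot': array([ 0.11120766,  0.69829446, -0.11257868,  0.69810009]), 'ft_force': array([ 0.24703363,  0.24444285, -0.76611831]), 'wrist_torque': array([-0.01176726, -0.00088125, -0.03038337]), 'grip_width': 1.0014101904092811} 0.0187
top {'fx': 476.24557787942285, 'fy': 476.24557787942285, 'cx': 323.35517227097347, 'cy': 201.71246354289215, 'R': array([[ 0.02012597, -0.99976098,  0.00853957],
       [-0.98834708, -0.02118373, -0.15073583],
       [ 0.1508807 , -0.00540635, -0.98853719]]), 't': array([0.113636  , 0.53603722, 1.47120937])}
scene {'fx': 405.34829986463774, 'fy': 405.34829986463774, 'cx': 320.16099838311766, 'cy': 194.06398440994977, 'R': array([[ 0.15491268,  0.98790429, -0.00686874],
       [ 0.638233  , -0.10538314, -0.76259624],
       [-0.75409595,  0.11375197, -0.6468383 ]]), 't': array([-0.19708689, -0.29201934,  1.4258871 ])}
```

View pics/top0.png

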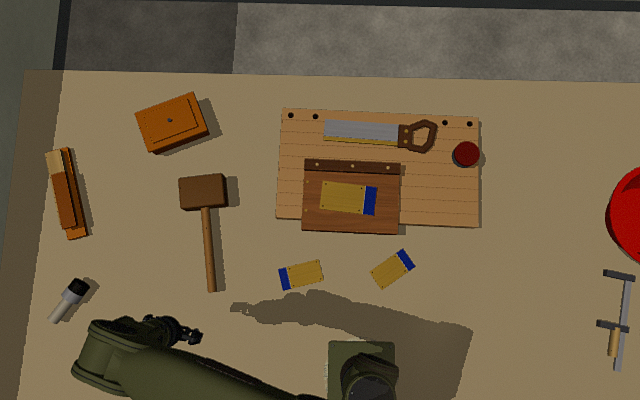

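View pics/scene0.png

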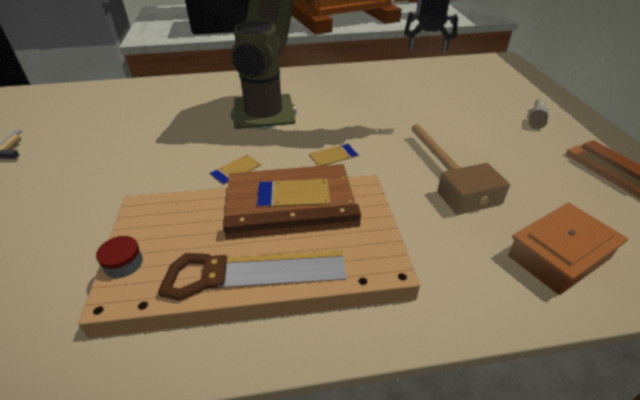

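The top view shows the plate on the board at about (348,199), with its blue end on the right. The board spans (302..400, 160..234). The smaller plates on the table are decoys. Next I'll measure from an enlarged crop.

```bash
cat > h.py <<'E'
import numpy as np,cv2
from station import *
def unproj(n,uv,z,cal=None):
    c=cal or get_calibration(n);uv=np.atleast_2d(np.array(uv,float))
    r=np.c_[(uv[:,0]-c['cx'])/c['fx'],(uv[:,1]-c['cy'])/c['fy'],np.ones(len(uv))]@c['R']
    o=-c['R'].T@c['t'];return o+r*((z-o[2])/r[:,2])[:,None]
def proj(n,X):
    c=get_calibration(n);q=np.atleast_2d(X)@c['R'].T+c['t'];return np.c_[q[:,0]/q[:,2]*c['fx']+c['cx'],q[:,1]/q[:,2]*c['fy']+c['cy']]
def plate(p,n="top",box=(290,160,420,245)):
    x0,y0,x1,y1=box
    hsv=cv2.cvtColor(np.ascontiguousarray(p),cv2.COLOR_RGB2HSV)
    blue=(hsv[...,0]>105)&(hsv[...,0]<130)&(hsv[...,1]>150)
    brass=(hsv[...,0]>18)&(hsv[...,0]<32)&(hsv[...,1]>110)&(hsv[...,2]>110)
    m=np.zeros(blue.shape,bool);m[y0:y1,x0:x1]=1
    return blue&m,brass&m
E
python3 - <<'E'
from h import *
z=np.load("top0.npz");p=z['p']
c=p[100:245,260:490];cv2.imwrite("pics/c0.png",cv2.resize(c,None,fx=3.4,fy=3.4,interpolation=cv2.INTER_CUBIC)[:,:,::-1])
b,y=plate(p);print(b.sum(),y.sum())
for m in(b,y,b|y):
    v,u=np.nonzero(m);r=cv2.minAreaRect(np.c_[u,v].astype(np.float32));print(r);print(unproj("top",cv2.boxPoints(r),.073).round(4))
w=unproj("top",np.c_[np.nonzero(b)[::-1]],.073).mean(0);w2=unproj("top",np.c_[np.nonzero(y)[::-1]],.073).mean(0);print(w,w2)
hsv=cv2.cvtColor(p,cv2.COLOR_RGB2HSV);print(p[225,300:404:4],p[195,296:306],p[195,394:406])
E
```

```text
301 1222
((369.4328918457031, 200.10365295410156), (10.822290420532227, 27.939180374145508), 6.340191841125488)
[[ 0.4946  0.0031  0.073 ]
 [ 0.5822 -0.0059  0.073 ]
 [ 0.5791 -0.0395  0.073 ]
 [ 0.4916 -0.0303  0.073 ]]
((346.41461181640625, 188.35556030273438), (81.37808990478516, 48.18235778808594), 2.4195094108581543)
[[ 0.4992  0.1819  0.073 ]
 [ 0.6518  0.1795  0.073 ]
 [ 0.6464 -0.0762  0.073 ]
 [ 0.4938 -0.0699  0.073 ]]
((346.40155029296875, 188.66485595703125), (81.37808990478516, 48.8015251159668), 2.4195094108581543)
[[ 0.4972  0.182   0.073 ]
 [ 0.6518  0.1795  0.073 ]
 [ 0.6464 -0.0762  0.073 ]
 [ 0.4919 -0.0698  0.073 ]]
[ 0.53672267 -0.01784159  0.073     ] [0.54670993 0.06727979 0.073     ]
[[140 123  94]
 [101  57  26]
 [102  58  29]
 [ 98  58  23]
 [ 98  60  31]
 [ 93  56  23]
 [ 95  56  25]
 [ 97  57  28]
 [ 98  59  26]
 [ 98  59  27]
 [ 96  56  20]
 [100  56  26]
 [101  61  23]
 [102  57  24]
 [105  63  29]
 [108  61  29]
 [107  64  28]
 [110  64  31]
 [112  64  31]
 [112  66  29]
 [112  66  31]
 [115  67  33]
 [114  67  30]
 [113  65  26]
 [114  66  28]
 [ 81  73  51]] [[146 108  64]
 [147 110  64]
 [151 114  73]
 [150 113  68]
 [148 111  67]
 [152 115  71]
 [148 109  67]
 [ 75  46  20]
 [105  61  27]
 [105  61  27]] [[109  64  29]
 [108  60  27]
 [107  61  27]
 [108  65  30]
 [119  72  35]
 [ 80  61  38]
 [ 95  68  38]
 [152 112  64]
 [147 107  64]
 [146 107  64]
 [146 107  63]
 [146 108  65]]
```

View pics/c0.png

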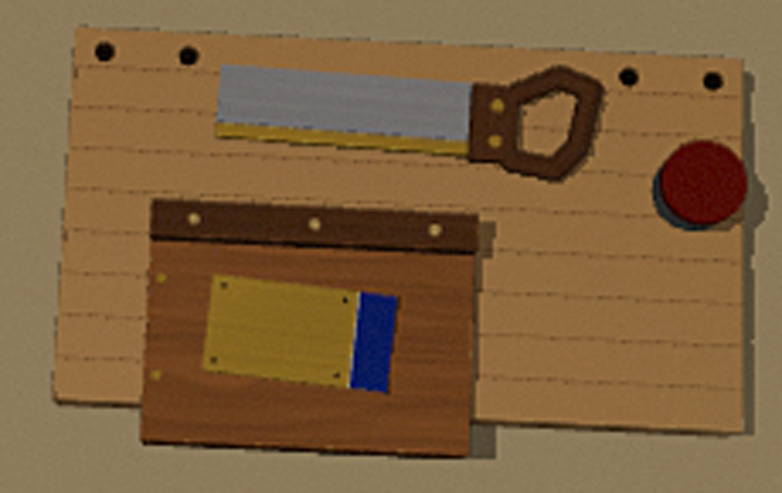

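```bash
cat >> h.py <<'E'
def subedge(prof,lo,hi):
    # subpixel crossing of mid level along 1D profile
    mid=(prof[0]+prof[-1])/2;s=np.sign(prof-mid);k=np.nonzero(s[:-1]!=s[1:])[0]
    if len(k)!=1:return None
    k=k[0];return lo+k+(mid-prof[k])/(prof[k+1]-prof[k])
def sat(p):
    f=p.astype(float);return 1-f.min(2)/np.maximum(f.max(2),1)
E
python3 - <<'E'
from h import *
p=np.load("top0.npz")['p'];S=sat(p)
def fit(pts,z):
    w=unproj("top",pts,z)[:,:2];l=cv2.fitLine(w.astype(np.float32),cv2.DIST_HUBER,0,.0005,.0005).ravel();return l,len(pts)
R=[];L=[]
for r in range(182,230):
    u=subedge(S[r,394:406],394,406);R+= [(u,r)] if u else []
    u=subedge(S[r,297:308],297,308);L+= [(u,r)] if u else []
for n,e in(("R",R),("L",L)):
    l,k=fit(e,.068);print(n,k,l, 'ang',np.degrees(np.arctan2(l[1],l[0])))
V=p.astype(float).mean(2)
F=[];T=[];
for c in range(308,395):
    u=subedge(V[150:164+0,c],150,164);T+=[(c,u)] if u else []
for n,e,zz in(("fenceback",T,.09),):
    l,k=fit(e,zz);print(n,k,l,'ang',np.degrees(np.arctan2(l[1],l[0])))
F=[]
for c in range(308,395):
    g=np.diff(V[164:180,c]);k=g.argmax();F.append((c,164+k+.5))
l,k=fit(F,.09);print("fencefront top",k,l,'ang',np.degrees(np.arctan2(l[1],l[0])))
# plate outline: blue & brass mask
hsv=cv2.cvtColor(p,cv2.COLOR_RGB2HSV);
m=np.zeros(p.shape[:2],np.uint8);x0,y0,x1,y1=312,174,385,222
f=p.astype(int);br=(f[...,1]>0.75*f[...,0])&(f[...,2]<70)&(f[...,0]>100);bl=(f[...,2]>f[...,0]+40)
mm=np.zeros_like(br);mm[y0:y1,x0:x1]=1
M=cv2.morphologyEx(((br|bl)&mm).astype(np.uint8),cv2.MORPH_OPEN,np.ones((3,3)))
v,u=np.nonzero(M);w=unproj("top",np.c_[u,v],.073)[:,:2];r=cv2.minAreaRect(w.astype(np.float32));print(r,cv2.boxPoints(r).round(4).tolist())
w1=unproj("top",np.c_[np.nonzero(bl&mm)[::-1]],.073).mean(0);w2=unproj("top",np.c_[np.nonzero(M&~(bl))[::-1]],.073).mean(0);print('blue c',w1,'brass c',w2, np.degrees(np.arctan2(-(w2-w1)[0],(w2-w1)[1])), np.linalg.norm(w2-w1))
# tin
hs=(hsv[...,0]<8)|(hsv[...,0]>172);t=hs&(hsv[...,1]>150);t[:, :440]=0;t[:,490:]=0;t[:130]=0;t[175:]=0
v,u=np.nonzero(t);print('tin',unproj("top",[(u.mean(),v.mean())],.044+.05))
E
```

```text
R 47 [ 0.99954605 -0.03012861  0.53168887 -0.10886209] ang -1.726503
L 47 [ 0.9996585  -0.02613201  0.49514833  0.19156742] ang -1.4974244
fenceback 86 [0.02688997 0.9996384  0.6582004  0.02859736] ang 88.45913
fencefront top 87 [0.02774963 0.9996149  0.61931473 0.02696559] ang 88.40985
((0.543067455291748, 0.04901646077632904), (0.1674208790063858, 0.08791130036115646), 84.57746887207031) [[0.49140000343322754, -0.03020000085234642], [0.5788999795913696, -0.03849999979138374], [0.5946999788284302, 0.1281999945640564], [0.5072000026702881, 0.13650000095367432]]
blue c [ 0.53656141 -0.01779746  0.073     ] brass c [0.53941432 0.06307074 0.073     ] -2.020468698178514 0.08091851647807125
tin [[ 0.6868968  -0.31758648  0.094     ]]
```

```bash
cat >> h.py <<'E'
from scipy.spatial.transform import Rotation as Ro
HO=np.array([.5465,.040,.05]);HY=np.radians(-1.6)
HR=Ro.from_euler('z',HY).as_matrix()
def h2w(x,y,z=0): return HO+HR@np.array([x,y,z])
def w2h(p): return HR.T@(np.asarray(p)-HO)
def need(pos,yaxis_deg):
    s=read_state();R=Ro.from_quat(s['eef_rot']).as_matrix()
    best=None
    for k in(0,180):
        a=np.radians(yaxis_deg+k);x=np.array([0,0,-1.]);y=np.array([np.cos(a),np.sin(a),0]);T=np.c_[x,y,np.cross(x,y)]
        rv=np.degrees(Ro.from_matrix(R.T@T).as_rotvec())
        d=T.T@(np.asarray(pos)-s['eef_pos']); print('turn',rv.round(2),'then shift in new tool frame',(d*1000).round(1),'mm  j6 end approx',s['joint_pos'][5], 'Txyz',T.round(2).tolist())
E
python3 - <<'E'
from h import *
s=read_state();print(Ro.from_quat(s['eef_rot']).as_matrix().round(3))
need(h2w(-.004,.13,.15),-1.6)
need(h2w(-.06,.1,.15),88.4)
E
```

```text
[[-0.001  0.313  0.95 ]
 [-0.002  0.95  -0.313]
 [-1.    -0.002  0.   ]]
turn [7.339e+01 7.000e-02 9.000e-02] then shift in new tool frame [ 30.5 391.3 317.2] mm  j6 end approx 1.5708527026308612 Txyz [[0.0, 1.0, -0.03], [0.0, -0.03, -1.0], [-1.0, 0.0, -0.0]]
turn [-1.0661e+02 -1.0000e-01  7.0000e-02] then shift in new tool frame [  30.5 -391.3 -317.2] mm  j6 end approx 1.5708527026308612 Txyz [[0.0, -1.0, 0.03], [0.0, 0.03, 1.0], [-1.0, 0.0, 0.0]]
turn [-1.661e+01 -1.000e-02  1.000e-01] then shift in new tool frame [  30.5 -347.2  335.3] mm  j6 end approx 1.5708527026308612 Txyz [[0.0, 0.03, 1.0], [0.0, 1.0, -0.03], [-1.0, 0.0, 0.0]]
turn [1.6339e+02 1.5000e-01 2.0000e-02] then shift in new tool frame [  30.5  347.2 -335.3] mm  j6 end approx 1.5708527026308612 Txyz [[0.0, -0.03, -1.0], [0.0, -1.0, 0.03], [-1.0, 0.0, 0.0]]
```

>>> play_rows:
  targets:
    - [[0, 0, 0], [10, 0, 0], -0.2]
    - [[0, 0, 0], [0, 0, 0], -0.2]

```text
clock: 0.35
eef_pos: [0.1639, 0.4984, 0.2309]
eef_rot: [0.171, 0.686, -0.172, 0.686]
ft_force: [0.2, -0.1, -0.8]
grip_width: 0.606
```

```bash
python3 -c "
from h import *
s=read_state();print(s['joint_pos'],s['grip_width'],s['clock'],s['eef_pos'])"
```

```text
[ 1.25298479e+00  2.60389986e-01 -1.38726918e-01  1.17268805e+00
  1.23061915e-05  1.74337796e+00] 0.6062204970848311 0.35 [0.16394811 0.49839215 0.23086209]
```

>>> play_rows:
  targets:
    - [[0, 0, 0], [-10.6, 0, 0], -0.2]
    - [[0, 0, 0], [-10.6, 0, 0], -0.2]
    - [[0, 0, 0], [-10.6, 0, 0], -0.2]
    - [[0, 0, 0], [-10.6, 0, 0], -0.2]
    - [[0, 0, 0], [-10.6, 0, 0], -0.2]
    - [[0, 0, 0], [-10.6, 0, 0], -0.2]
    - [[0, 0, 0], [-10.6, 0, 0], -0.2]
    - [[0, 0, 0], [-10.6, 0, 0], -0.2]
    - [[0, 0, 0], [-10.6, 0, 0], -0.2]
    - [[0, 0, 0], [-10.6, 0, 0], -0.2]

```text
clock: 1.6
eef_pos: [0.164, 0.4985, 0.231]
eef_rot: [-0.447, 0.548, 0.446, 0.548]
ft_force: [0.4, -0.4, -0.0]
grip_width: 0.402
```

>>> play_rows:
  targets:
    - [[0, 0, 0], [-10.6, 0, 0], -0.2]
    - [[0, 0, 0], [0, 0, 0], -0.2]

```text
clock: 1.85
eef_pos: [0.164, 0.4985, 0.2311]
eef_rot: [-0.493, 0.507, 0.493, 0.507]
ft_force: [0.2, 0.4, 0.3]
grip_width: 0.401
```

```bash
python3 -c "
from h import *
s=read_state();print(s['joint_pos'],s['grip_width'])
need(h2w(-.004,.119,.15),-1.6)"
```

```text
[ 1.25302362e+00  2.60163688e-01 -1.38446658e-01  1.17269750e+00
  1.02165615e-05 -2.89790366e-01] 0.40139255811683244
turn [ 1.8e+02 -1.0e-02  4.0e-02] then shift in new tool frame [ 31.1 391.2 328.7] mm  j6 end approx -0.2897903662304654 Txyz [[0.0, 1.0, -0.03], [0.0, -0.03, -1.0], [-1.0, 0.0, -0.0]]
turn [-0.   -0.03 -0.01] then shift in new tool frame [  31.1 -391.2 -328.7] mm  j6 end approx -0.2897903662304654 Txyz [[0.0, -1.0, 0.03], [0.0, 0.03, 1.0], [-1.0, 0.0, 0.0]]
```

>>> play_rows:
  targets:
    - [[0, -35, -30], [0, 0, 0], -0.2]

```text
clock: 1.98
eef_pos: [0.2094, 0.4589, 0.231]
eef_rot: [-0.494, 0.505, 0.495, 0.506]
ft_force: [1.5, -0.3, -0.0]
grip_width: 0.4
```

I wrote that row in millimetres instead of metres. The per-row cap limited it to about 60 mm, in the intended direction and in free air. From here on I'll use metres.

```bash
python3 -c "
from h import *
need(h2w(-.004,.119,.15),-1.6)"
```

```text
turn [-1.7974e+02 -0.0000e+00  1.6000e-01] then shift in new tool frame [ 31.  344.7 290.3] mm  j6 end approx -0.4049538009887442 Txyz [[0.0, 1.0, -0.03], [0.0, -0.03, -1.0], [-1.0, 0.0, -0.0]]
turn [0.26 0.1  0.  ] then shift in new tool frame [  31.  -344.7 -290.3] mm  j6 end approx -0.4049538009887442 Txyz [[0.0, -1.0, 0.03], [0.0, 0.03, 1.0], [-1.0, 0.0, 0.0]]
```

>>> play_rows:
  targets:
    - [[0, -0.034, -0.029], [0, 0, 0], -0.2]
    - [[0, -0.034, -0.029], [0, 0, 0], -0.2]
    - [[0, -0.034, -0.029], [0, 0, 0], -0.2]
    - [[0, -0.034, -0.029], [0, 0, 0], -0.2]
    - [[0, -0.034, -0.029], [0, 0, 0], -0.2]
    - [[0, -0.034, -0.029], [0, 0, 0], -0.2]
    - [[0, -0.034, -0.029], [0, 0, 0], -0.2]
    - [[0, -0.034, -0.029], [0, 0, 0], -0.2]
    - [[0, -0.034, -0.029], [0, 0, 0], -0.2]
    - [[0, 0, 0], [0, 0, 0], -0.2]

```text
clock: 3.22
eef_pos: [0.5109, 0.1854, 0.2309]
eef_rot: [-0.492, 0.508, 0.491, 0.508]
ft_force: [-0.2, 1.3, -0.6]
grip_width: 0.404
```

```bash
python3 -c "
from h import *
need(h2w(-.004,.119,.05),-1.6)
p,d=camera('wrist');cv2.imwrite('pics/w1.png',p[:,:,::-1])
p,d=camera('top');cv2.imwrite('pics/t1.png',cv2.resize(p[100:245,260:490],None,fx=3.4,fy=3.4)[:,:,::-1])"
```

```text
turn [1.7967e+02 4.0000e-02 3.0000e-02] then shift in new tool frame [130.9  35.7  25.3] mm  j6 end approx -1.188689050910604 Txyz [[0.0, 1.0, -0.03], [0.0, -0.03, -1.0], [-1.0, 0.0, -0.0]]
turn [-0.33 -0.02  0.03] then shift in new tool frame [130.9 -35.7 -25.3] mm  j6 end approx -1.188689050910604 Txyz [[0.0, -1.0, 0.03], [0.0, 0.03, 1.0], [-1.0, 0.0, 0.0]]
```

View pics/w1.png

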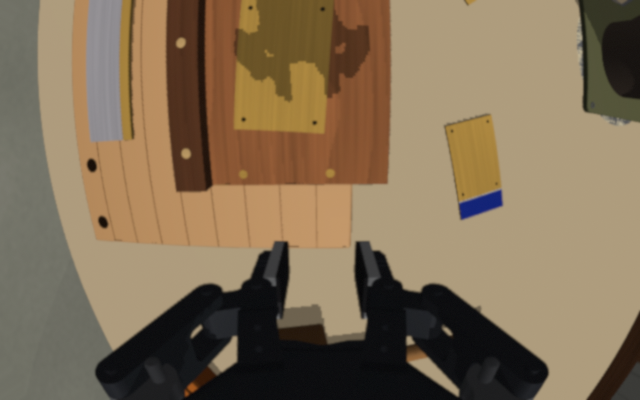

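View pics/t1.png

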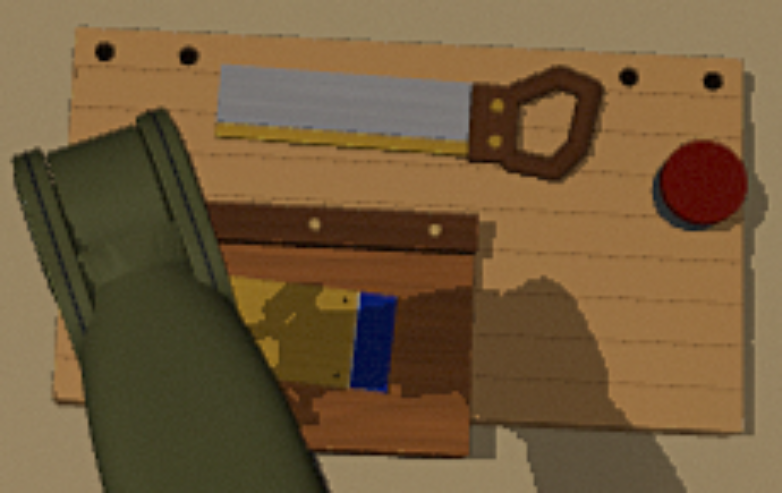

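The wrist view shows the plate's left end at about (235..325,130), with the open fingers behind it at (275,250) and (365,250). I'll move into place and descend.

>>> play_rows:
  targets:
    - [[0.04, -0.018, -0.013], [0, 0, 0], -0.2]
    - [[0.04, -0.018, -0.012], [-0.3, 0, 0], -0.2]
    - [[0.04, 0, 0], [0, 0, 0], -0.2]
    - [[0.015, 0, 0], [0, 0, 0], -0.2]
    - [[0.008, 0, 0], [0, 0, 0], -0.2]
    - [[0, 0, 0], [0, 0, 0], -0.2]

```text
clock: 4.08
eef_pos: [0.5444, 0.1619, 0.0891]
eef_rot: [-0.495, 0.505, 0.494, 0.506]
ft_force: [0.2, -0.5, 0.2]
grip_width: 0.397
```

```bash
python3 -c "
from h import *
s=read_state();print(w2h(s['eef_pos']))
need(h2w(-.004,.119,.018),-1.6)
p,d=camera('wrist');cv2.imwrite('pics/w2.png',p[:,:,::-1])"
```

```text
[-0.00550939  0.12180282  0.03910951]
turn [-1.7966e+02 -9.0000e-02  4.0000e-02] then shift in new tool frame [21.1  1.5  2.8] mm  j6 end approx -1.2596985396918032 Txyz [[0.0, 1.0, -0.03], [0.0, -0.03, -1.0], [-1.0, 0.0, -0.0]]
turn [0.34 0.02 0.06] then shift in new tool frame [21.1 -1.5 -2.8] mm  j6 end approx -1.2596985396918032 Txyz [[0.0, -1.0, 0.03], [0.0, 0.03, 1.0], [-1.0, 0.0, 0.0]]
```

View pics/w2.png

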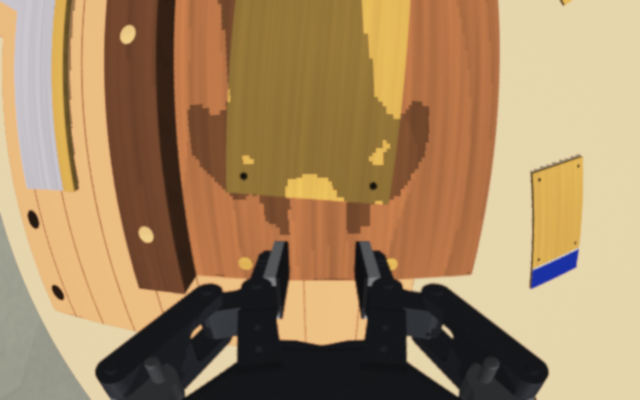

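>>> play_rows:
  targets:
    - [[0.01, -0.001, 0], [0.3, 0, 0], -0.2]
    - [[0.004, 0, 0], [0, 0, 0], -0.2]
    - [[0.002, 0, 0], [0, 0, 0], -0.2]
    - [[0.002, 0, 0], [0, 0, 0], -0.2]
    - [[0, 0, 0], [0, 0, 0], -0.2]

```text
clock: 4.75
eef_pos: [0.5451, 0.1611, 0.0702]
eef_rot: [-0.493, 0.507, 0.493, 0.507]
ft_force: [0.5, 0.1, 0.6]
grip_width: 0.399
```

>>> play_rows:
  targets:
    - [[0.002, 0, 0], [0, 0, 0], -0.2]
    - [[0, 0, 0], [0, 0, 0], -0.2]

```text
clock: 5.0
eef_pos: [0.5451, 0.1612, 0.0682]
eef_rot: [-0.493, 0.507, 0.493, 0.507]
ft_force: [-0.1, -0.1, -1.0]
grip_width: 0.401
```

>>> play_rows:
  targets:
    - [[0.0015, 0, 0], [0, 0, 0], -0.2]
    - [[0, 0, 0], [0, 0, 0], -0.2]

```text
clock: 5.25
eef_pos: [0.5453, 0.1613, 0.0672]
eef_rot: [-0.493, 0.507, 0.493, 0.507]
ft_force: [-0.4, -0.4, 3.1]
grip_width: 0.403
```

>>> play_rows:
  targets:
    - [[0.001, 0, 0], [0, 0, 0], -0.2]
    - [[0, 0, 0], [0, 0, 0], -0.2]

```text
clock: 5.5
eef_pos: [0.5454, 0.1613, 0.0672]
eef_rot: [-0.493, 0.507, 0.493, 0.507]
ft_force: [-2.4, -0.2, 10.5]
grip_width: 0.4
```

Contact with the board came at TCP z≈0.0673. I'll raise about 1.5 mm above it and push to the right.

>>> play_rows:
  targets:
    - [[-0.003, 0, 0], [0, 0, 0], -0.2]
    - [[0, 0, -0.007], [0, 0, 0], -0.2]
    - [[0, 0, -0.007], [0, 0, 0], -0.2]
    - [[0, 0, -0.006], [0, 0, 0], -0.2]
    - [[0, 0, -0.006], [0, 0, 0], -0.2]
    - [[0, 0, -0.006], [0, 0, 0], -0.2]
    - [[0, 0, -0.006], [0, 0, 0], -0.2]
    - [[0, 0, 0], [0, 0, 0], -0.2]

```text
clock: 6.5
eef_pos: [0.544, 0.122, 0.0687]
eef_rot: [-0.493, 0.508, 0.492, 0.507]
ft_force: [-0.5, 0.1, -0.3]
grip_width: 0.401
```

```bash
python3 -c "
from h import *
s=read_state();print(w2h(s['eef_pos']),s['ft_force'])
p,d=camera('wrist');cv2.imwrite('pics/w3.png',p[:,:,::-1])"
```

```text
[-0.00479977  0.08193021  0.01872073] [-0.45800245  0.14319139 -0.31056759]
```

View pics/w3.png

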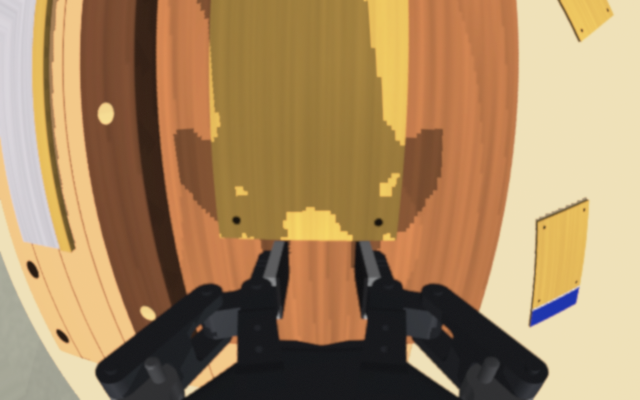

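The plate's end is now square against both fingertips at row 240. I'll continue the push.

>>> play_rows:
  targets:
    - [[0, 0, -0.008], [0, 0, 0], -0.2]
    - [[0, 0, -0.008], [0, 0, 0], -0.2]
    - [[0, 0, -0.008], [0, 0, 0], -0.2]
    - [[0, 0, -0.008], [0, 0, 0], -0.2]
    - [[0, 0, -0.008], [0, 0, 0], -0.2]
    - [[0, 0, -0.008], [0, 0, 0], -0.2]
    - [[0, 0, -0.008], [0, 0, 0], -0.2]
    - [[0, 0, -0.008], [0, 0, 0], -0.2]
    - [[0, 0, -0.008], [0, 0, 0], -0.2]
    - [[0, 0, 0], [0, 0, 0], -0.2]

```text
clock: 7.8
eef_pos: [0.542, 0.0498, 0.0688]
eef_rot: [-0.493, 0.508, 0.492, 0.507]
ft_force: [1.0, 0.3, 0.3]
grip_width: 0.398
```

```bash
python3 -c "
from h import *
s=read_state();print(w2h(s['eef_pos']),s['ft_force'])
p,d=camera('wrist');cv2.imwrite('pics/w4.png',p[:,:,::-1])
p,d=camera('top');np.savez('top4.npz',p=p,d=d);cv2.imwrite('pics/t4.png',cv2.resize(p[100:245,260:490],None,fx=3.4,fy=3.4,interpolation=cv2.INTER_CUBIC)[:,:,::-1])"
```

```text
[-0.00474749  0.00966404  0.01879226] [0.95873536 0.30456864 0.34875952]
```

View pics/w4.png

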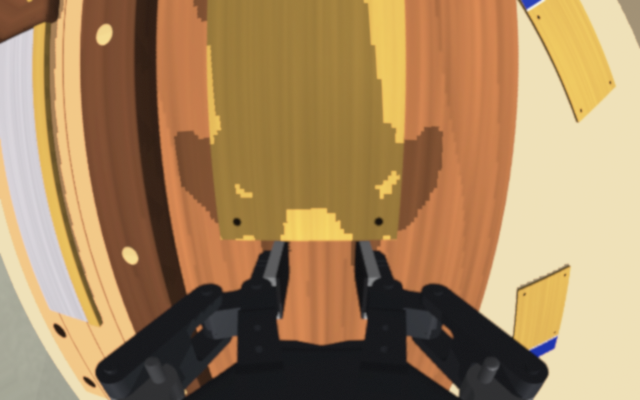

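View pics/t4.png

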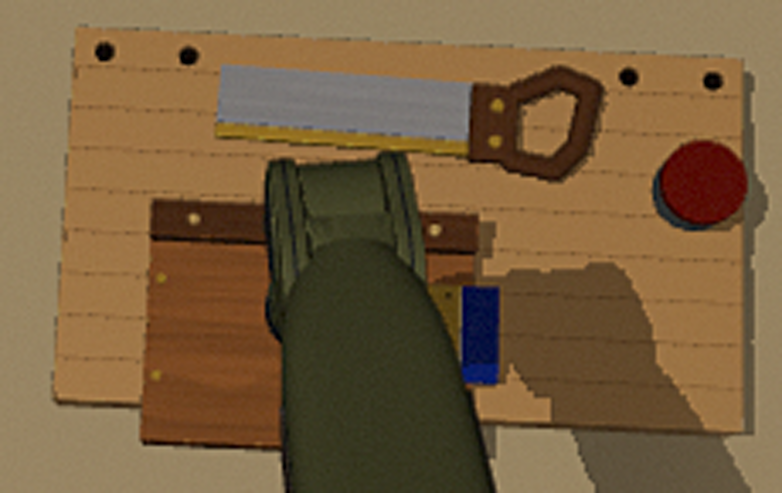

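```bash
cat >> h.py <<'E'
def blue_ends(p,box=(380,165,425,230)):
    f=p.astype(float);b=f[...,2]-f[...,0];x0,y0,x1,y1=box
    Rr=[];Ll=[]
    for r in range(y0,y1):
        row=b[r,x0:x1];mx=row.max()
        if mx<40: continue
        k=row.argmax();j=np.nonzero(row>mx/2)[0];a,e=j[0],j[-1]
        if a<1 or e>len(row)-2: continue
        u1=a-1+(mx/2-row[a-1])/(row[a]-row[a-1]);u2=e+(row[e]-mx/2)/(row[e]-row[e+1])
        if u2-u1<9: continue
        Ll.append((x0+u1,r));Rr.append((x0+u2,r))
    Ll=Ll[2:-2];Rr=Rr[2:-2]
    out=[]
    for e in(Ll,Rr):
        w=unproj("top",e,.073);h=(w-HO)@HR;out.append(h[:,:2]);A=np.polyfit(h[:,0],h[:,1],1);print('median hook y',np.median(h[:,1]).round(4),'slope',A[0].round(3),'x range',h[:,0].min().round(4),h[:,0].max().round(4),len(h))
    return out
E
python3 - <<'E'
from h import *
print('end line hook y at', [w2h([x,-.10886-.03014*(x-.5317),.068])[1].round(4) for x in(.5,.55,.6)],[w2h([x,.19157-.0261*(x-.495),.068])[1].round(4) for x in(.5,.55,.6)])
p=np.load("top0.npz")['p'];blue_ends(p,(350,170,390,225))
p=np.load("top4.npz")['p'];blue_ends(p)
E
```

```text
end line hook y at [np.float64(-0.1491), np.float64(-0.1493), np.float64(-0.1494)] [np.float64(0.1501), np.float64(0.1502), np.float64(0.1503)]
median hook y -0.0411 slope -0.077 x range -0.0434 0.0262 23
median hook y -0.0742 slope -0.082 x range -0.0418 0.0279 23
median hook y -0.1396 slope 0.016 x range -0.0321 0.0372 23
median hook y -0.1711 slope 0.007 x range -0.0305 0.0388 23
```

>>> play_rows:
  targets:
    - [[0, 0, -0.005], [0, 0, 0], -0.2]
    - [[0, 0, -0.005], [0, 0, 0], -0.2]
    - [[0, 0, -0.004], [0, 0, 0], -0.2]
    - [[0, 0, -0.003], [0, 0, 0], -0.2]
    - [[0, 0, 0], [0, 0, 0], -0.2]

```text
clock: 8.52
eef_pos: [0.5415, 0.0337, 0.0687]
eef_rot: [-0.493, 0.507, 0.493, 0.507]
ft_force: [-0.5, 1.9, -0.4]
grip_width: 0.403
```

```bash
python3 -c "
from h import *
s=read_state();print(w2h(s['eef_pos']),s['ft_force'])
p,d=camera('top');np.savez('top5.npz',p=p,d=d);blue_ends(p)
need(h2w(-.065,-.07,.06),88.4)"
```

```text
[-0.00483046 -0.00642123  0.01873654] [-0.53611978  1.90702914 -0.38559982]
median hook y -0.1552 slope 0.014 x range -0.0156 0.038 18
median hook y -0.1868 slope -0.0 x range -0.0141 0.0396 18
turn [ 8.997e+01 -5.000e-02  3.000e-02] then shift in new tool frame [-41.3 -63.6 -60.2] mm  j6 end approx -1.4795586580837847 Txyz [[0.0, 0.03, 1.0], [0.0, 1.0, -0.03], [-1.0, 0.0, 0.0]]
turn [-9.003e+01 -3.000e-02 -5.000e-02] then shift in new tool frame [-41.3  63.6  60.2] mm  j6 end approx -1.4795586580837847 Txyz [[0.0, -0.03, -1.0], [0.0, -1.0, 0.03], [-1.0, 0.0, 0.0]]
```

>>> play_rows:
  targets:
    - [[0, 0, 0.006], [0, 0, 0], -0.2]
    - [[0, 0, 0.012], [0, 0, 0], -0.2]
    - [[-0.03, 0, 0], [0, 0, 0], -0.2]
    - [[-0.04, 0, 0], [0, 0, 0], 0.4]
    - [[0, 0, 0], [10.5, 0, 0], 0.4]
    - [[0, 0, 0], [10.5, 0, 0], 0.4]
    - [[0, 0, 0], [10.5, 0, 0], 0.4]
    - [[0, 0, 0], [10.5, 0, 0], 0.4]
    - [[0, 0, 0], [10.5, 0, 0], 0.4]
    - [[0, 0, 0], [10.5, 0, 0], 0.4]

```text
clock: 9.82
eef_pos: [0.5421, 0.0528, 0.1388]
eef_rot: [-0.154, 0.69, 0.153, 0.69]
ft_force: [-0.1, -0.5, -0.4]
grip_width: 0.695
```

>>> play_rows:
  targets:
    - [[0, 0, 0], [10.5, 0, 0], 0.4]
    - [[0, 0, 0], [10.5, 0, 0], 0.4]
    - [[0, 0, 0], [6, 0, 0], 0.4]
    - [[0, 0, 0], [0, 0, 0], 0.4]

```text
clock: 10.32
eef_pos: [0.5421, 0.0527, 0.1388]
eef_rot: [0.009, 0.707, -0.009, 0.707]
ft_force: [0.3, 0.1, 0.2]
grip_width: 0.702
```

```bash
python3 -c "
from h import *
s=read_state();print(w2h(s['eef_pos']),s['ft_force'],s['joint_pos'])
need(h2w(-.078,-.095,.04),88.4)"
```

```text
[-0.00478096  0.01261124  0.08879504] [0.32961822 0.12927341 0.17094165] [ 9.72586073e-02  3.48387767e-01 -2.61182653e-01  9.61303135e-01
 -4.60739334e-04  1.23431095e-01]
turn [ 0.1  -0.    0.03] then shift in new tool frame [  48.8 -107.6  -73.2] mm  j6 end approx 0.12343109521454834 Txyz [[0.0, 0.03, 1.0], [0.0, 1.0, -0.03], [-1.0, 0.0, 0.0]]
turn [-1.799e+02 -4.000e-02 -0.000e+00] then shift in new tool frame [ 48.8 107.6  73.2] mm  j6 end approx 0.12343109521454834 Txyz [[0.0, -0.03, -1.0], [0.0, -1.0, 0.03], [-1.0, 0.0, 0.0]]
```

>>> play_rows:
  targets:
    - [[0, 0, -0.037], [0, 0, 0], 0.4]
    - [[0, -0.036, -0.036], [0, 0, 0], 0.4]
    - [[0, -0.036, 0], [0, 0, 0], 0.4]
    - [[0, -0.036, 0], [0, 0, 0], 0.4]
    - [[0.04, 0, 0], [0, 0, 0], 0.4]
    - [[0.009, 0, 0], [0, 0, 0], 0.4]
    - [[0.009, 0, 0], [0, 0, 0], 0.4]
    - [[0.005, 0, 0], [0, 0, 0], 0.4]
    - [[0.003, 0, 0], [0, 0, 0], 0.4]
    - [[0, 0, 0], [0, 0, 0], 0.4]

```text
clock: 11.58
eef_pos: [0.4664, -0.0535, 0.0731]
eef_rot: [0.01, 0.707, -0.01, 0.707]
ft_force: [0.6, -0.6, -0.3]
grip_width: 0.7
```

```bash
python3 -c "
from h import *
s=read_state();print(w2h(s['eef_pos']),s['ft_force'])
p,d=camera('wrist');cv2.imwrite('pics/w6.png',p[:,:,::-1])
p,d=camera('top');blue_ends(p)"
```

```text
[-0.07744795 -0.09570529  0.02306443] [ 0.58068858 -0.61760187 -0.33251075]Traceback (most recent call last):
  File "<string>", line 5, in <module>
    p,d=camera('top');blue_ends(p)
                      ~~~~~~~~~^^^
  File "h.py", line 49, in blue_ends
    w=unproj("top",e,.073);h=(w-HO)@HR;out.append(h[:,:2]);A=np.polyfit(h[:,0],h[:,1],1);print('median hook y',np.median(h[:,1]).round(4),'slope',A[0].round(3),'x range',h[:,0].min().round(4),h[:,0].max().round(4),len(h))
  File "h.py", line 5, in unproj
    r=np.c_[(uv[:,0]-c['cx'])/c['fx'],(uv[:,1]-c['cy'])/c['fy'],np.ones(len(uv))]@c['R']
             ~~^^^^^
IndexError: index 0 is out of bounds for axis 1 with size 0
```

View pics/w6.png

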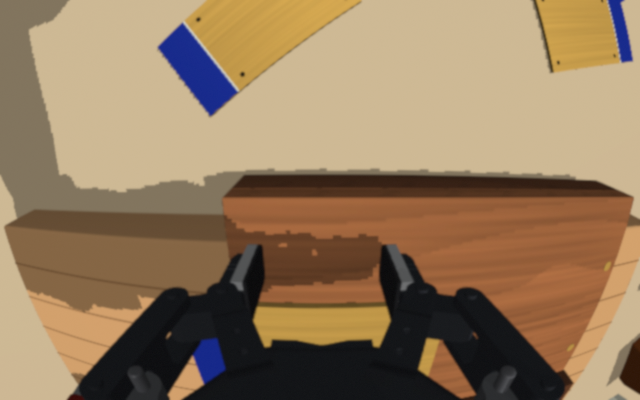

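The fingertips at (250,265) and (395,265) stand on the board in front of the plate's near edge (row 305), and both are over the board. I'll probe down.

>>> play_rows:
  targets:
    - [[0.003, 0, 0], [0, 0, 0], 0.4]
    - [[0.002, 0, 0], [0, 0, 0], 0.4]
    - [[0, 0, 0], [0, 0, 0], 0.4]

```text
clock: 12.05
eef_pos: [0.4659, -0.0537, 0.0676]
eef_rot: [0.01, 0.707, -0.01, 0.707]
ft_force: [0.0, 0.2, -0.3]
grip_width: 0.697
```

>>> play_rows:
  targets:
    - [[0.002, 0, 0], [0, 0, 0], 0.4]
    - [[0, 0, 0], [0, 0, 0], 0.4]

```text
clock: 12.3
eef_pos: [0.466, -0.0537, 0.0656]
eef_rot: [0.01, 0.707, -0.01, 0.707]
ft_force: [-0.2, 0.1, 0.6]
grip_width: 0.701
```

>>> play_rows:
  targets:
    - [[0.002, 0, 0], [0, 0, 0], 0.4]
    - [[0, 0, 0], [0, 0, 0], 0.4]

```text
clock: 12.55
eef_pos: [0.466, -0.0537, 0.0637]
eef_rot: [0.01, 0.707, -0.01, 0.707]
ft_force: [-0.1, -0.2, -0.1]
grip_width: 0.704
```

>>> play_rows:
  targets:
    - [[0.002, 0, 0], [0, 0, 0], 0.4]
    - [[0, 0, 0], [0, 0, 0], 0.4]

```text
clock: 12.8
eef_pos: [0.4662, -0.0537, 0.063]
eef_rot: [0.01, 0.707, -0.01, 0.707]
ft_force: [-3.8, 0.6, 10.8]
grip_width: 0.7
```

>>> play_rows:
  targets:
    - [[0.001, 0, 0], [0, 0, 0], 0.4]
    - [[0, 0, 0], [0, 0, 0], 0.4]

```text
clock: 13.05
eef_pos: [0.4663, -0.0537, 0.0629]
eef_rot: [0.01, 0.707, -0.01, 0.707]
ft_force: [-5.7, 0.9, 19.8]
grip_width: 0.699
```

>>> play_rows:
  targets:
    - [[-0.004, 0, 0], [0, 0, 0], 0.4]
    - [[0, 0, 0.006], [0, 0, 0], 0.4]
    - [[0, 0, 0.006], [0, 0, 0], 0.4]
    - [[0, 0, 0.006], [0, 0, 0], 0.4]
    - [[0, 0, 0.006], [0, 0, 0], 0.4]
    - [[0, 0, 0.006], [0, 0, 0], 0.4]
    - [[0, 0, 0.006], [0, 0, 0], 0.4]
    - [[0, 0, 0.004], [0, 0, 0], 0.4]
    - [[0, 0, 0], [0, 0, 0], 0.4]

```text
clock: 14.18
eef_pos: [0.5038, -0.0546, 0.0641]
eef_rot: [0.01, 0.709, -0.01, 0.705]
ft_force: [-5.0, -0.7, 2.5]
grip_width: 0.703
```

```bash
python3 -c "
from h import *
s=read_state();print(w2h(s['eef_pos']),s['ft_force'])
p,d=camera('wrist');cv2.imwrite('pics/w7.png',p[:,:,::-1])
p,d=camera('scene');cv2.imwrite('pics/s7.png',cv2.resize(p[130:300,60:420],None,fx=2.2,fy=2.2)[:,:,::-1])"
```

```text
[-0.04004316 -0.09573891  0.0141324 ] [-4.97444862 -0.68415846  2.46673825]
```

View pics/w7.png

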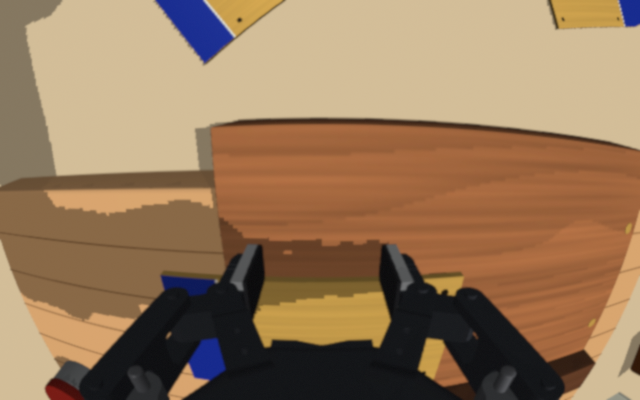

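View pics/s7.png

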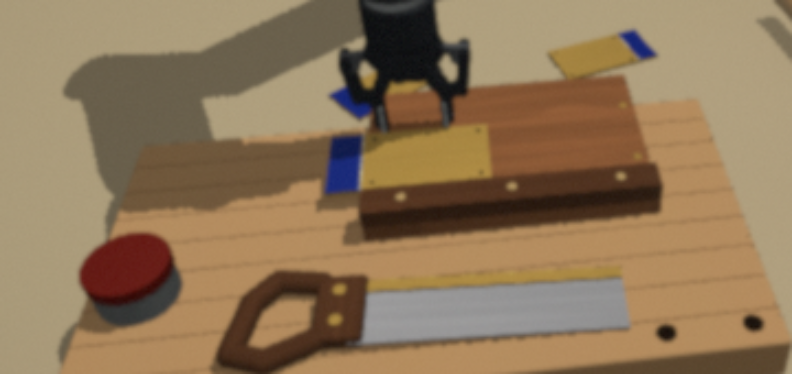

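The plate is square on the fingertips and moving toward the fence. I'll continue and watch the force.

>>> play_rows:
  targets:
    - [[0, 0, 0.004], [0, 0, 0], 0.4]
    - [[0, 0, 0.004], [0, 0, 0], 0.4]
    - [[0, 0, 0.003], [0, 0, 0], 0.4]
    - [[0, 0, 0], [0, 0, 0], 0.4]

```text
clock: 14.78
eef_pos: [0.5169, -0.055, 0.0644]
eef_rot: [0.01, 0.707, -0.01, 0.707]
ft_force: [-2.6, -0.7, -0.9]
grip_width: 0.699
```

>>> play_rows:
  targets:
    - [[0, 0, 0.002], [0, 0, 0], 0.4]
    - [[0, 0, 0], [0, 0, 0], 0.4]

```text
clock: 15.02
eef_pos: [0.5194, -0.0552, 0.0647]
eef_rot: [0.01, 0.707, -0.01, 0.707]
ft_force: [-2.8, 0.4, -2.5]
grip_width: 0.694
```

>>> play_rows:
  targets:
    - [[0, 0, 0.001], [0, 0, 0], 0.4]
    - [[0, 0, 0], [0, 0, 0], 0.4]

```text
clock: 15.28
eef_pos: [0.5201, -0.0552, 0.0647]
eef_rot: [0.01, 0.707, -0.01, 0.707]
ft_force: [-3.5, -0.5, -1.9]
grip_width: 0.697
```

>>> play_rows:
  targets:
    - [[0, 0, 0.001], [0, 0, 0], 0.4]
    - [[0, 0, 0], [0, 0, 0], 0.4]

```text
clock: 15.52
eef_pos: [0.5202, -0.0552, 0.0646]
eef_rot: [0.01, 0.708, -0.01, 0.706]
ft_force: [-4.8, -0.2, -0.4]
grip_width: 0.698
```

>>> play_rows:
  targets:
    - [[0, 0, 0.001], [0, 0, 0], 0.4]
    - [[0, 0, 0], [0, 0, 0], 0.4]

```text
clock: 15.78
eef_pos: [0.5203, -0.0552, 0.0646]
eef_rot: [0.01, 0.708, -0.01, 0.706]
ft_force: [-6.0, 0.7, 1.2]
grip_width: 0.701
```

```bash
python3 -c "
from h import *
s=read_state();print(w2h(s['eef_pos']),s['ft_force'])
p,d=camera('scene');cv2.imwrite('pics/s8.png',cv2.resize(p[160:260,180:380],None,fx=4,fy=4,interpolation=cv2.INTER_CUBIC)[:,:,::-1])"
```

```text
[-0.02356364 -0.09588477  0.01456669] [-6.01994565  0.69351002  1.16357565]
```

View pics/s8.png

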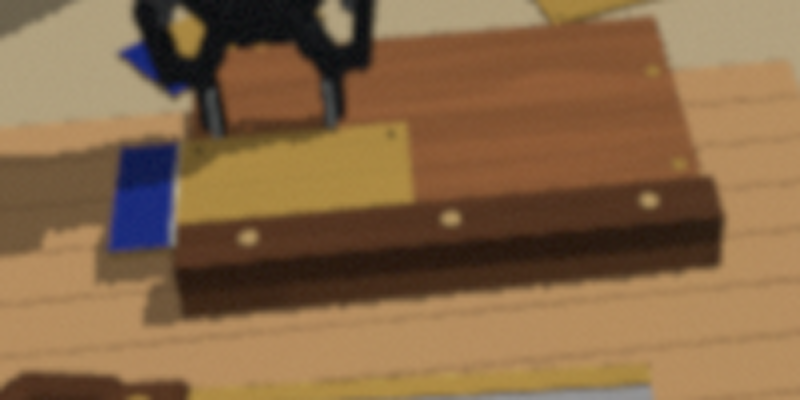

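>>> play_rows:
  targets:
    - [[0, 0, 0.002], [0, 0, 0], 0.4]
    - [[0, 0, 0.002], [0, 0, 0], 0.4]
    - [[0, 0, 0], [0, 0, 0], 0.4]

```text
clock: 16.2
eef_pos: [0.5204, -0.0552, 0.0643]
eef_rot: [0.01, 0.711, -0.01, 0.703]
ft_force: [-13.7, -0.3, 7.8]
grip_width: 0.704
```

>>> play_rows:
  targets:
    - [[0, 0, 0.002], [0, 0, 0], 0.4]
    - [[0, 0, 0], [0, 0, 0], 0.4]

```text
clock: 16.45
eef_pos: [0.5204, -0.0552, 0.0642]
eef_rot: [0.01, 0.712, -0.01, 0.702]
ft_force: [-17.8, 0.2, 10.9]
grip_width: 0.701
```

17.8 N with no movement means the plate is firm against the fence. I'll back off and retreat so I can inspect.

>>> play_rows:
  targets:
    - [[0, 0, -0.006], [0, 0, 0], 0.4]
    - [[0, 0, -0.008], [0, 0, 0], 0.4]
    - [[0, 0, -0.02], [0, 0, 0], 0.4]
    - [[-0.04, 0, 0], [0, 0, 0], 0.4]
    - [[-0.05, 0, 0], [0, 0, 0], 0.4]
    - [[-0.03, 0, -0.05], [0, 0, 0], 0.4]
    - [[0, 0.03, -0.05], [0, 0, 0], 0.4]
    - [[0, 0.05, -0.02], [0, 0, 0], 0.4]
    - [[0, 0.05, 0], [0, 0, 0], 0.4]
    - [[0, 0.05, 0], [0, 0, 0], 0.4]

```text
clock: 17.7
eef_pos: [0.3812, 0.1311, 0.1863]
eef_rot: [0.011, 0.705, -0.009, 0.709]
ft_force: [1.0, 0.1, -0.3]
grip_width: 0.698
```

>>> play_rows:
  targets:
    - [[0, 0.05, 0], [0, 0, 0], 0.4]
    - [[0, 0.05, 0], [0, 0, 0], 0.4]
    - [[0, 0.05, 0], [0, 0, 0], 0.4]
    - [[0, 0, 0], [0, 0, 0], 0.4]

```text
clock: 18.2
eef_pos: [0.3856, 0.2835, 0.1859]
eef_rot: [0.01, 0.705, -0.007, 0.709]
ft_force: [-0.6, 0.0, 0.1]
grip_width: 0.704
```

```bash
python3 -c "
from h import *
s=read_state();print(s['eef_pos'],s['ft_force'])
p,d=camera('top');np.savez('top9.npz',p=p,d=d);cv2.imwrite('pics/t9.png',cv2.resize(p[145:240,290:420],None,fx=6,fy=6,interpolation=cv2.INTER_CUBIC)[:,:,::-1])
blue_ends(p,(380,163,425,225))
p,d=camera('scene');cv2.imwrite('pics/s9.png',cv2.resize(p[160:260,180:380],None,fx=4,fy=4,interpolation=cv2.INTER_CUBIC)[:,:,::-1])"
```

```text
[0.38559623 0.28346247 0.18585   ] [-0.64565009  0.03746549  0.06543446]
median hook y -0.1551 slope 0.01 x range -0.0031 0.0667 23
median hook y -0.1876 slope 0.013 x range -0.0015 0.0683 23
```

View pics/t9.png

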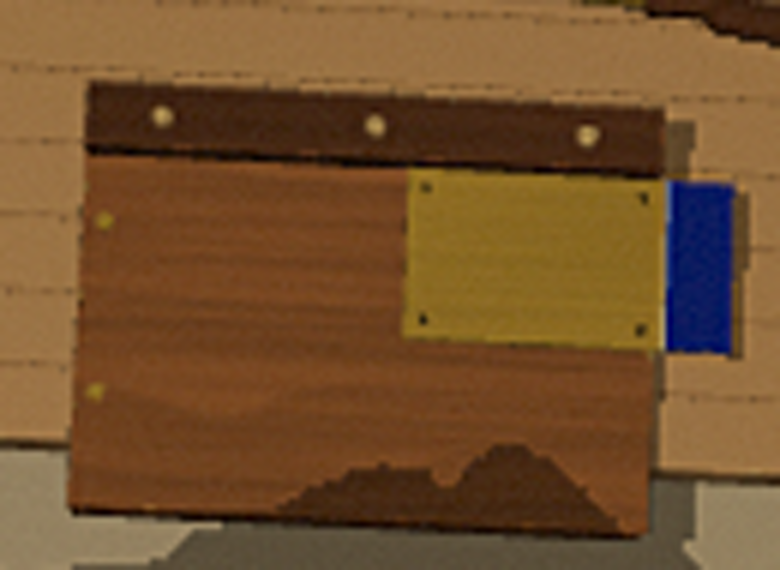

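View pics/s9.png

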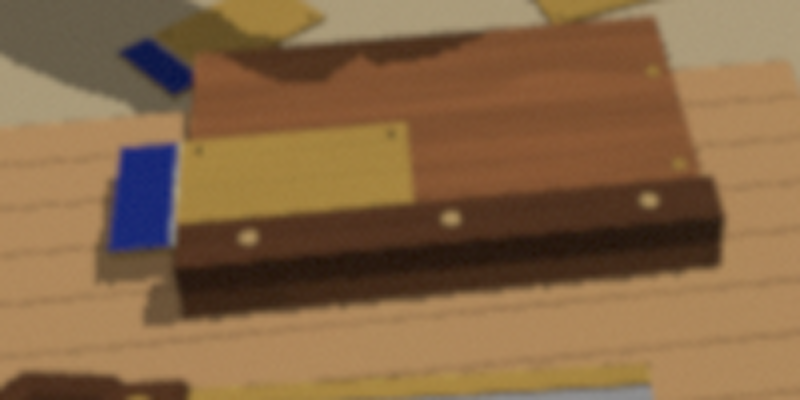

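```bash
python3 - <<'E'
from h import *
p=np.load("top9.npz")['p'].astype(float);G=p[...,1]
L=[]
for r in range(176,199):
    u=subedge(G[r,350:365],350,365); L+=[(u,r)] if u else []
h=(unproj("top",L,.073)-HO)@HR;print('left end',np.median(h[:,1]),np.polyfit(h[:,0],h[:,1],1),len(L))
B=[]
for c in range(362,397):
    u=subedge(G[192:210,c],192,210);B+=[(c,u)] if u else []
h=(unproj("top",B,.073)-HO)@HR;print('near edge',np.median(h[:,0]),np.polyfit(h[:,1],h[:,0],1),len(B))
S=sat(p);R=[]
for r in range(206,230):
    u=subedge(S[r,394:406],394,406);R+= [(u,r)] if u else []
h=(unproj("top",R,.068)-HO)@HR;print('board end',np.median(h[:,1]),len(R))
F=[]
V=p.mean(2)
for c in range(308,352):
    g=np.diff(V[164:180,c]);F.append((c,164+g.argmax()+.5))
h=(unproj("top",F,.09)-HO)@HR;print('fence',np.median(h[:,0]),np.polyfit(h[:,1],h[:,0],1))
E
```

```text
left end -0.01900642041359859 [ 0.00924927 -0.01923214] 20
near edge -0.011933699968986734 [ 0.00119517 -0.01176163] 34
board end -0.14929158372909662 24
fence 0.07285874077672833 [0.00296797 0.07274392]
```

```bash
python3 -c "
from station import *
print(read_state()['clock'],close_job())"
```

```text
the job is handed in; nothing more can be done
18.3 None
```

The plate is against the fence with its scribed line about 3.3–4.7 mm past the right-hand end of the board, and I handed the job in at 18.3 s. The interface reported no verdict.

**What I did:** I pushed the plate right by its left end with two fingertips. Then I pushed it back against the fence until the force rose to about 18 N with no further movement, and backed off clear of everything.

**Last checks, from the top camera:**
- **Scribed line:** 3.3 mm beyond the board's end measured from the plate's right end, 4.7 mm measured from its left end. Both are inside the 0–11 mm allowance.
- **Square to the fence:** the plate's edges are within about 0.01 rad of the bench hook's axes (limit 0.04).
- **Gap to the fence:** I did not measure the gap in the picture. I take it as closed because the plate stopped dead under the push. The picture puts the plate's near edge about 3 mm closer to the fence than the nominal size allows and shows no gap. I put that down to calibration and edge blur.
- **Saw, mallet and tin:** my moves kept clear of all three, and the saw and tin looked unmoved in the pictures taken during the job. I did not measure their positions again at the end.

**Slip:** one early free-air row was entered in millimetres instead of metres. The per-row cap limited it to about 60 mm in the intended direction, and nothing was touched.

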